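# Load the long glass scale under the stage clips

### The arm

A 6-joint arm with a two-finger parallel gripper is mounted at the origin on the work surface. World frame = base frame: x ahead of the robot, y to its left, z up, the work surface at z = 0. Lengths are in m, angles in rad, forces in N, time in s.
With the tool pointing down it reaches from about 0.3 to 0.825 m from the base axis. Payload 5.4 kg.
Tool frame: the origin (TCP) lies between the finger pads; the fingertips stand tip_extent ahead of it and the grasp point (between the pads) is the TCP (tip_extent is the distance from the TCP to the fingertips, in m); z points along the fingers, y is the direction in which the jaws open and shut (so a half turn about z gives the same grasp; the last joint's range is limited). The gripper opens to 92 mm and grips with 3 to 60 N. Pads are 20 mm wide; open, the fingers measure 128 mm over their backs; the gripper's body (75 mm by 189 mm) begins 69 mm behind the grasp point.
Start: joints at [0.936, 0.158, 1.597, -0, 1.386, -0.21], TCP at [0.237, 0.524, 0.234] pointing down, gripper open.
Joint ranges: [-2.91, 2.91], [-0.94, 2.29], [0.18, 2.7], [-1.29, 4.43], [0.17, 2.64], [-3, 3]. Speed limits (rad/s): [2.57, 2.57, 3.14, 3.14, 3.14, 3.14].

### API

Orientations are given as a 3x3 rotation matrix whose columns are the frame's x, y, z axes.
In Python, from cell import * gives the robot as it stands.
- The arm moves only by the shell command python3 -m crank 'ROWS' [FORCE]. ROWS is JSON, a list that holds one entry, the list of rows, each a list of 7 numbers: the shift along the world's x, y, z in cm, then the turn, a rotation vector about the world's x, y, z in rad, then the opening, from 0 (shut) to 1 (fully open). A call has 1 to 12 rows; each row is the pose to reach, as a shift and turn from the pose measured when the call began; what a row does not reach only later rows make up. A row lasts 1/10 s, in which the tool goes at most 50 mm and 8.59 degrees, less where a joint would pass 70% of its speed; a pose out of reach is approached as far as the arm can. A call with a gripper value outside its range is refused whole. The fingers move at their own pace and stop on an object; FORCE is the grip in N (left out, the last holds). Time passes only in rows, so rows that repeat a pose let the fingers close. It gives the time, the measured TCP pose, the force and the opening at its end, in the units of the state.
- read_state(): the state, without advancing time (a new reading comes with each control period).
- get_image(name): name is "scene" or "top"; returns (picture, depth): 420x560x3 uint8, blue, green, red; 420x560 float32, m along the optical axis (not along the pixel's ray), 0 where there is no reading.
- calibration(name): a dict with "camera_matrix" (3x3 intrinsics, pixels), "k1" (the pictures are not rectified: a ray, as slopes to the right and down, at radius r is drawn at 1 + k1 r^2 times it, then the intrinsics apply), "T" (4x4, takes a point from camera to world coordinates). Camera axes: x right, y down, z forward; pixel columns grow to the right and rows downward; lengths in m; the calibration is good to about 2 mm. A picture is of the moment at which its call begins. calibration takes no time and is no camera call.
- finish_job(): hands the job in, once; it reports no verdict.
The state is a dict: "t": time; "joint_positions": joint angles; "joint_vel": joint speeds; "effort": joint torques, N m; "tcp_pos": TCP position; "tcp_rot": TCP orientation; "contact_force": force on the tool from outside, world axes, zero at the start; "moment": the same for the moment, N m; "width": opening from 0.0 (shut) to 1.0 (fully open).
Only numpy, scipy, OpenCV 4.12 (cv2) and the standard library are available. Lean on these libraries where they do the work, as an engineer would, in place of code of your own. Each camera call takes 0.05 s, during which the arm holds its last target. There are 200 camera calls.

### The job

Load the longer of the two ruled glass scales onto the grey viewing stage: lay it flat on the bed, metal block towards the robot, and slide it between the guide rails under the two sprung clips until they have ridden up over the glass and both snapped down behind its rear edge. It is glass, so never force it: the clip head may be clamped a centimetre nearer or farther along the bed, so feel for the snap and stop there, without driving the sprung buffer at the glass's front edge to the end of its travel. Then let go and leave everything else where it is.

Things in the scene. Friction and masses are not known exactly. Their poses are not given: they have to be found in the camera images.
- long_scale: the longer ruled glass scale, loose. Glass 80 long (x) x 46 wide (y) x 6 mm thick, white margins and ruling; from its rear edge (-x) a metal neck 14 wide, 6 mm thick leads to an upright aluminium grip block 28 long (x) x 16 wide (y) x 34 mm high, spanning x = -98 to -70 mm. About 0.11 kg. Origin: centre of the glass's underside; x from the block towards the free front edge, z up
- long_scale_grip (a point): middle of the long scale's grip block, 28 mm above its underside (the block's top is 34 mm up); at x = -84, y = 0 in the long scale's frame
- long_scale_front (a point): middle of the long scale's front edge, at its underside; x = +40 mm in the long scale's frame
- short_scale: the other ruled glass scale, not to be used: same make and width, glass only 50 mm long, its grip block (28 x 16 x 34 mm) centred 69 mm behind the glass's centre. Origin: centre of the glass's underside, x from block to front edge
- stage: the viewing stage, fixed, turned up to 0.3 rad: a grey bed 110 mm wide (y), from x = -200 to +110 mm in its frame, flat top 30 mm above the bench; a camera column 200 mm high stands at its far left corner (x = 90, y = 80 to 130 mm). Origin at bench level on the bed's centre line; x is the way the scale is slid in, away from the robot, z up
- bed (a point): point on the bed's top surface above the stage's origin, axes as the stage's. All x below are along the bed in this frame. A black clip head is clamped on the bed (two side cheeks 14 mm high at y = +-36 mm, a cross bar 18 mm high at the far end, buffer and clips) at an unknown setting s between -12 and +12 mm along x, which is not measured
- rail_mouth (a point): on the bed's top at x = -59 mm: the mouth of the two guide rails. The rails are 5 mm high; the mouth is about 60 mm wide here and narrows to 49 mm (1.5 mm clear each side of the glass) at x = -34 mm; the rails run on to x = +50 mm. Before the mouth the bed is bare and flat
- clip_noses (a point): on the bed's top at x = -10 mm: where the clips' holding faces (which end up behind the glass) stand if s = 0; really at x = -10 mm + s. Towards the robot each clip has a ramp that begins 16 mm before its holding face, 8 mm above the bed, and slopes down at 30 deg to 1 mm above the bed. The glass's front edge lifts the ramp as it is pushed in
- home (a point): on the bed's top at x = +30 mm: the glass's centre when home, if s = 0; really at x = 30 mm + s. The sprung buffer meets the front edge 1.5 mm before home with 1 N and stiffens by 2 N per mm; the clips snap at home with about 4 to 6 N of push. Keep under 4 mm of buffer travel (9 N, 2.5 mm past home), as it bottoms at 4.5 mm. When let go, the buffer pushes the glass back against the clip noses
- clip_left (a joint): angle of the left (+y) sprung brass clip, hinged on the clip head, rad: 0 down, about 0.15 riding on the glass, about 0 again once snapped down behind it. Its nose reaches over the glass at y = 11 to 24 mm and presses with 0.6 N (down) to 1 N (riding); entering both clips takes about 4 to 7 N of push, sliding on under them 1 to 4 N
- clip_right (a joint): angle of the right (-y) clip, mirror image of the left one
- buffer (a joint): travel of the sprung rubber buffer that meets the glass's front edge, m: 0 free, 0.0015 with the scale home against the clip noses, 0.0045 at the end of its travel; above 0.004 counts as forced
- dial_gauge: bystander: steel dial gauge lying on its back, 64 mm across, 30 mm high, with a brass stem
- adaptor: bystander: brass hexagon adaptor, 26 mm across, 30 mm high
- spanner: bystander: steel spanner 150 mm long, lying flat
- cleaner: bystander: white bottle, 48 mm across, 130 mm high, right of the stage
- pen: bystander: blue pen 130 mm long lying on the open logbook at the right
There are look-alikes about, which are no part of the job. Leave any green, pink or red look-alike of the long_scale alone.

How it is judged:
On the way:
1. both clips ride up on the long scale's glass as it is slid in flat between the rails (value of joint each of clip_left, clip_right above 0.08 rad and x of long_scale_front in the frame of bed above -0.03 m and z of long_scale in the frame of bed below 0.004 m), for 0.1 s.
At the end, for the whole second after the job is handed in: the long scale lies flat on the stage bed (within 3 mm of it, tilt under 0.06 rad), block towards the robot, within 4 mm of the bed's centre line and square to 0.08 rad, its front edge more than 50 mm past the bed point, both clips down again (under 0.05 rad) behind the glass, and at rest (value of joint each of clip_left, clip_right below 0.05 rad and x of long_scale_front in the frame of bed above 0.05 m and x of long_scale_grip in the frame of bed below -0.03 m and z of long_scale in the frame of bed below 0.003 m and y of long_scale in the frame of bed between -0.004 and 0.004 m and angle between the x axis of long_scale and the x axis of bed, either way round below 0.08 rad and angle between long_scale's own z axis and vertical below 0.06 rad and linear speed of long_scale below 0.02 m/s); the robot touches nothing.
It fails at once if the long scale presses on the stage, its clips or its buffer with more than 40 N (contact force between long_scale and stage above 40 N).
It fails at once if the sprung buffer is driven to the end of its travel (more than 4 mm) (value of joint buffer above 0.004 m).
It fails at once if the robot presses on the stage or its clips with more than 40 N (contact force between any of the fingers, the arm and stage above 40 N).
It fails at once if the short scale, dial gauge, adaptor, spanner, bottle or pen is moved more than 30 mm (distance of any of dial_gauge, adaptor, spanner, cleaner, pen, short_scale from where it was at the start of the episode above 0.03 m).
It also fails if it takes over 61 s, if anything falls off the work surface, if the arm or the gripper's body presses on something with over 40 N, if the wrist force passes 120 N, or if a joint passes its speed limit or range.

## Working session

There is one attempt and no reset: what is moved stays moved. The work goes in short steps, Python scripts to look and compute and a shell command to move; the robot and the scene stay as the last step left them, time stands still between calls to the robot, and variables do not carry over. Pictures are saved under pics/ and viewed, about 8 in all and at most 12, crops included, and the job is handed in when it is done.

```bash
ls; mkdir -p pics; python3 - <<'E'
from cell import *
import cv2,numpy as np
for n in("scene","top"):
    p,d=get_image(n); cv2.imwrite(f"pics/{n}0.png",p); np.save(f"pics/{n}0.npy",d)
    c=calibration(n); print(n,c["camera_matrix"].tolist(),c["k1"],np.round(c["T"],4).tolist())
s=read_state(); print(s)
try: print(tip_extent)
except Exception as e: print(e)
E
```

```text
pics
scene [[380.13065292958635, 0.0, 275.9059848565005], [0.0, 380.13065292958635, 211.67711024588894], [0.0, 0.0, 1.0]] -0.04592878960571867 [[0.6858, 0.484, -0.5436, 1.1762], [0.7276, -0.473, 0.4968, -0.6254], [-0.0167, -0.7362, -0.6765, 0.7936], [0.0, 0.0, 0.0, 1.0]]
top [[461.9468633398123, 0.0, 284.1929403958758], [0.0, 461.9468633398123, 206.62558250701403], [0.0, 0.0, 1.0]] -0.002493900165667067 [[-0.0245, -0.9831, 0.1812, 0.3589], [-0.9996, 0.0268, 0.0106, -0.0852], [-0.0152, -0.1808, -0.9834, 1.2882], [0.0, 0.0, 0.0, 1.0]]
{'t': 0.1, 'joint_positions': array([ 9.35886666e-01,  1.58953207e-01,  1.59808540e+00, -3.26946478e-05,
        1.38621204e+00, -2.10095669e-01]), 'joint_vel': array([ 4.58044685e-04, -9.64635296e-04, -3.40212500e-03, -7.45938400e-04,
       -8.62231789e-04, -8.83349225e-05]), 'effort': array([-2.05475098e-04, -3.86500418e+01, -3.22961533e+01,  7.02723605e-02,
        3.39122058e-02, -2.12493813e-05]), 'tcp_pos': array([0.23669149, 0.52344302, 0.23274627]), 'tcp_rot': array([[-9.11117746e-01,  4.12145043e-01, -9.57483956e-04],
       [ 4.12146036e-01,  9.11116794e-01, -1.35394928e-03],
       [ 3.14356230e-04, -1.62823043e-03, -9.99998625e-01]]), 'contact_force': array([ 0.38171073, -0.40144583,  0.07619555]), 'moment': array([-0.04400466,  0.03086114, -0.03531656]), 'width': 1.0000004115966656}
0.019
```

View pics/top0.png

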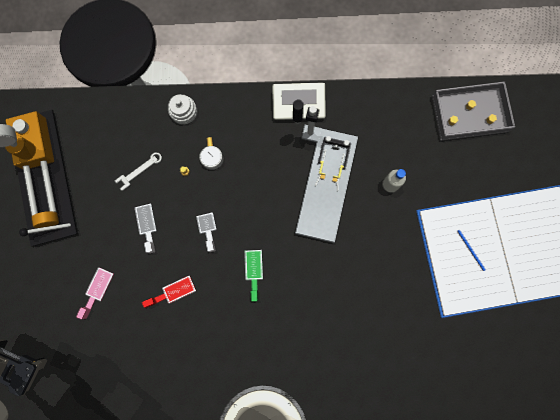

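View pics/scene0.png

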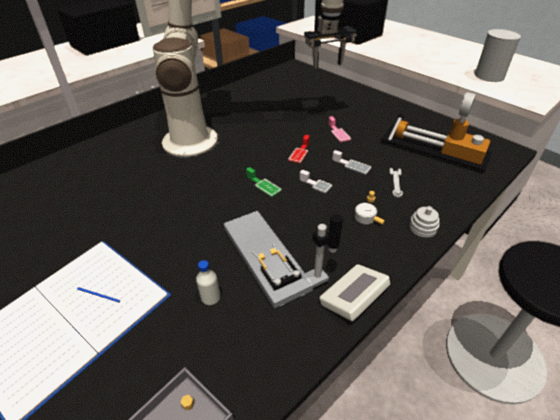

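Top view candidates: grey scale A at (147,225), grey scale B at (207,230), and the pink (97,290), red (172,291) and green (254,270) look-alikes. A looks longer than B. I'll check that in an enlarged crop and by measuring.

```bash
cat > h.py <<'E'
import cv2,numpy as np
from cell import *
def ray(n,uv):
    c=calibration(n);K=c["camera_matrix"];T=np.array(c["T"])
    uv=np.atleast_2d(np.array(uv,float))
    d=(uv-[K[0][2],K[1][2]])/[K[0][0],K[1][1]]
    s=d.copy()
    for _ in range(10): s=d/(1+c["k1"]*(s**2).sum(1,keepdims=True))
    return T[:3,3],np.c_[s,np.ones(len(s))]@T[:3,:3].T
def on_z(n,uv,z):
    o,r=ray(n,uv); return o+r*((z-o[2])/r[:,2])[:,None]
def by_depth(n,uv,d):
    o,r=ray(n,uv); q=np.array(uv,int).reshape(-1,2); return o+r*d[q[:,1],q[:,0]][:,None]
E
python3 - <<'E'
from h import *
p=cv2.imread("pics/top0.png"); d=np.load("pics/top0.npy")
a=cv2.resize(p[195:260,125:225],None,fx=7.8,fy=7.8,interpolation=cv2.INTER_CUBIC)[:300]
a=cv2.resize(p[198:256,127:225],(490,290),interpolation=cv2.INTER_CUBIC)
b=cv2.resize(p[118:248,285:365],(480,780),interpolation=cv2.INTER_CUBIC)
b=cv2.resize(p[120:245,290:362],(300,521),interpolation=cv2.INTER_CUBIC)
im=np.zeros((521,795,3),np.uint8); im[:290,:490]=a; im[:,494:794]=b
cv2.imwrite("pics/crop1.png",im)
hsv=cv2.cvtColor(p,cv2.COLOR_BGR2HSV)
m=((hsv[...,1]<60)&(hsv[...,2]>55)).astype(np.uint8)
n,l,st,ce=cv2.connectedComponentsWithStats(m)
for i in range(1,n):
    x,y,w,h,ar=st[i]
    if ar>40 and 100<ce[i][0]<370 and 90<ce[i][1]<260:
        ys,xs=np.where(l==i); r=cv2.minAreaRect(np.c_[xs,ys].astype(np.float32))
        P=on_z("top",cv2.boxPoints(r),.006 if ar<1500 else .03)
        print(st[i],np.round(ce[i],1),np.round(P,4).tolist(),"sides",np.linalg.norm(P[1]-P[0]),np.linalg.norm(P[2]-P[1]))
        Q=by_depth("top",np.c_[xs,ys],d); print(" z pct",np.round(np.percentile(Q[:,2],[2,25,50,75,98]),4))
E
```

```text
[ 272   82   54   38 1697] [298.4  99.2] [[0.9571, -0.0438, 0.03], [0.9569, -0.1992, 0.03], [0.8458, -0.1976, 0.03], [0.8458, -0.0446, 0.03]] sides 0.1553433605555963 0.11118689330387767
 z pct [0.0006 0.0388 0.0489 0.0561 0.2008]
[168  94  30  30 703] [181.8 108.5] [[0.8537, 0.2631, 0.006], [0.9443, 0.2651, 0.006], [0.9416, 0.1788, 0.006], [0.8511, 0.1779, 0.006]] sides 0.09067005169821869 0.0863706333435428
 z pct [-0.001   0.0286  0.0487  0.0581  0.08  ]
[ 295  122   63  121 4376] [325.1 183.5] [[0.5251, -0.059, 0.03], [0.8411, -0.1364, 0.03], [0.8004, -0.2894, 0.03], [0.4881, -0.206, 0.03]] sides 0.3253773516874827 0.1583664918029485
 z pct [0.0031 0.0284 0.0303 0.0323 0.0582]
[199 146  25  23 450] [210.8 157. ] [[0.7147, 0.1707, 0.006], [0.7807, 0.1713, 0.006], [0.7786, 0.1016, 0.006], [0.7127, 0.1016, 0.006]] sides 0.06596026470071897 0.06979290702821977
 z pct [-0.0002  0.028   0.0306  0.0324  0.0356]
[114 152  48  39 437] [137.9 170.5] [[0.6853, 0.4173, 0.006], [0.7771, 0.297, 0.006], [0.7442, 0.2729, 0.006], [0.6531, 0.3928, 0.006]] sides 0.15129275659621944 0.040886462071454556
 z pct [-0.0025  0.0042  0.0065  0.0086  0.013 ]
[134 203  23  50 689] [145.8 224.9] [[0.6081, 0.3575, 0.006], [0.617, 0.3073, 0.006], [0.4797, 0.2766, 0.006], [0.4711, 0.3258, 0.006]] sides 0.05093900675612392 0.14068215935229364
 z pct [-0.0023  0.0042  0.0064  0.0089  0.0365]
[196 212  21  40 495] [207.  228.8] [[0.5781, 0.1803, 0.006], [0.5868, 0.1308, 0.006], [0.4781, 0.1091, 0.006], [0.4697, 0.1578, 0.006]] sides 0.05021673053050556 0.11078028668498423
 z pct [-0.0021  0.0038  0.0062  0.0093  0.036 ]
```

View pics/crop1.png

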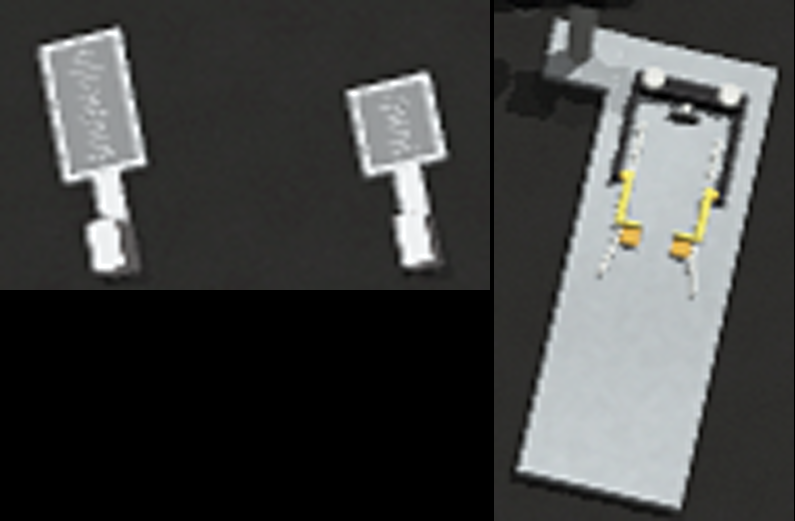

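Crop: the left scale (glass corners about (134,207) to (156,231), block near (148,246)) is the long one. Its overall length is 140 mm against 138 expected, and the right one is 110 mm. Next I'll measure the poses of the long scale, the bed and the bottle.

```bash
cat >> h.py <<'E'
def glassA(p,win,z):
    """long scale pose from a top picture: win=(x0,y0,x1,y1); z = underside height"""
    x0,y0,x1,y1=win; g=p[y0:y1,x0:x1].astype(np.uint8)
    hsv=cv2.cvtColor(g,cv2.COLOR_BGR2HSV); m=((hsv[...,1]<60)&(hsv[...,2]>85)).astype(np.uint8)
    m=cv2.resize(m*255,None,fx=6,fy=6,interpolation=cv2.INTER_LINEAR)>127
    m=m.astype(np.uint8); m2=cv2.morphologyEx(m,cv2.MORPH_CLOSE,np.ones((25,25)))
    o=cv2.morphologyEx(m2,cv2.MORPH_OPEN,np.ones((61,61)))
    c=max(cv2.findContours(o,cv2.RETR_EXTERNAL,cv2.CHAIN_APPROX_NONE)[0],key=cv2.contourArea)
    b=(cv2.boxPoints(cv2.minAreaRect(c))+.5)/6-.5+[x0,y0]
    return b,on_z("top",b,z+.006)
E
python3 - <<'E'
from h import *
p=cv2.imread("pics/top0.png"); d=np.load("pics/top0.npy")
b,P=glassA(p,(125,196,168,258),0)
print(np.round(b,1).tolist(),np.round(P,4).tolist(),"centre",P.mean(0),[np.linalg.norm(P[i]-P[i-1]) for i in range(4)])
e=[P[i]-P[i-1] for i in range(4)]; L=max(e,key=np.linalg.norm); L=L*np.sign(L[0]); print("yaw",np.arctan2(L[1],L[0]))
# block top via depth
vs,us=np.mgrid[225:258,130:165]; uv=np.c_[us.ravel(),vs.ravel()]; Q=by_depth("top",uv,d); k=Q[:,2]>.025
print("block",k.sum(),Q[k].mean(0),on_z("top",uv[k].mean(0),.034))
# scene crosscheck of block/white bits
# bed edges
g=cv2.cvtColor(p,cv2.COLOR_BGR2GRAY).astype(float)
def edge(rows,lo,hi,side):
    out=[]
    for r in rows:
        a=g[r,lo(r):hi(r)]; a=a if side=='L' else a[::-1]
        i=np.where(a>105)[0][0]; f=i-(a[i]-105)/(a[i]-a[i-1]+1e-9)
        out.append((lo(r)+f if side=='L' else hi(r)-1-f,r))
    return np.array(out)
ctr=lambda r:int(315+(240-r)*.24)
Lp=edge(range(150,228),lambda r:ctr(r)-35,ctr,'L'); Rp=edge(range(150,232),ctr,lambda r:ctr(r)+40,'R')
Lw,Rw=on_z("top",Lp,.03)[:,:2],on_z("top",Rp,.03)[:,:2]
def fit(W):
    v=cv2.fitLine(W.astype(np.float32),cv2.DIST_HUBER,0,.001,.001).ravel(); s=np.sign(v[0]); return v[2:],v[:2]*s
for W in(Lw,Rw): c,v=fit(W); print(c,np.arctan2(v[1],v[0]),np.abs((W-c)@[-v[1],v[0]]).mean())
(cl,vl),(cr,vr)=fit(Lw),fit(Rw); v=(vl+vr)/2; v/=np.linalg.norm(v); nn=np.array([-v[1],v[0]])
print("width",(cl-cr)@nn,"yaw",np.arctan2(v[1],v[0]))
mid=(cl+cr)/2; mid=cr+nn*((cl-cr)@nn)/2
# front edge
fp=[]
for c in range(302,332):
    a=g[225:250,c]; i=np.where(a>105)[0][-1]; fp.append((c,225+i+(a[i]-105)/(a[i]-a[i+1])))
F=on_z("top",fp,.03)[:,:2]; fx=np.median((F-mid)@v); O=mid+v*(fx+.2); print("front res",np.std((F-mid)@v),"stage origin",O)
m=(g>105).astype(np.uint8)
B=by_depth("top",[[396,176]],d); print("bottle cap",B); R=np.array([v,nn]); print("bottle in stage",R@(on_z("top",[[400,174]],.13)[0,:2]-O))
for q in [(494+145,240),(494+187,245),(494+107,275),(494+197,296),(494+122,172),(494+218,190),(494+160,80),(494+235,98),(494+190,120)]:
    u=(290+(q[0]-494)/300*72,120+q[1]/521*125); print(q,R@(on_z("top",u,.04)[0,:2]-O))
print(repr(R))
np.savez("stage.npz",O=O,R=R)
E
```

```text
[[135.6, 204.6], [154.4, 204.6], [154.4, 234.4], [135.6, 234.4]] [[0.6126, 0.3504, 0.006], [0.6111, 0.2967, 0.006], [0.5259, 0.2944, 0.006], [0.5272, 0.3475, 0.006]] centre [0.56918571 0.32223067 0.006     ] [np.float64(0.08535245895779112), np.float64(0.05374532300889753), np.float64(0.08525721366419724), np.float64(0.05310804623439133)]
yaw 0.033918129347487655
block 74 [0.48405182 0.28634546 0.08414968] [[0.49049751 0.30167589 0.034     ]]
[ 0.65002173 -0.13470477] -0.25971982 0.00031197227353597625
[ 0.63486344 -0.24465548] -0.26110423 0.00033388648661301777
width 0.110146545 yaw -0.260412
front res 0.0002861917784092116 stage origin [ 0.69680583 -0.20416591]
bottle cap [[ 0.6500887  -0.36753135  0.1074306 ]]
bottle in stage [-0.00228142 -0.17507449]
(639, 240) [-0.03261649  0.0096395 ]
(681, 245) [-0.02953137 -0.01828484]
(601, 275) [-0.06174872  0.02895396]
(691, 296) [-0.06192939 -0.0321681 ]
(616, 172) [0.00961778 0.03487468]
(712, 190) [ 0.01218643 -0.03032798]
(654, 80) [0.07837612 0.02407553]
(729, 98) [ 0.07755435 -0.02789773]
(684, 120) [ 0.05550822 -0.00168357]
array([[ 0.966284 , -0.2574787],
       [ 0.2574787,  0.966284 ]], dtype=float32)
```

```bash
sed -i 's/np.ones((61,61))/cv2.getStructuringElement(cv2.MORPH_ELLIPSE,(61,61))/' h.py; python3 - <<'E'
from h import *
p=cv2.imread("pics/top0.png"); d=np.load("pics/top0.npy")
b,P=glassA(p,(125,196,168,258),0)
print(np.round(b,1).tolist(),"centre",P.mean(0),[np.linalg.norm(P[i]-P[i-1]) for i in range(4)])
e=[P[i]-P[i-1] for i in range(4)]; L=max(e,key=np.linalg.norm); L=L*np.sign(L[0]); yaw=np.arctan2(L[1],L[0])
x=np.array([np.cos(yaw),np.sin(yaw)]); print("yaw",yaw,"grip from glass",P.mean(0)[:2]-.084*x)
# block top (bright near-white face), by ray at z=.034
g=cv2.cvtColor(p,cv2.COLOR_BGR2GRAY); m=np.zeros_like(g); m[238:256,138:160]=(g[238:256,138:160]>170)
n,l,st,ce=cv2.connectedComponentsWithStats(m); i=1+np.argmax(st[1:,4]); print(st[i],"block top",on_z("top",ce[i],.034))
# scene view: block top
s=cv2.imread("pics/scene0.png");g=cv2.cvtColor(s,cv2.COLOR_BGR2GRAY); print(g[148:168:2,326:346:2])
D=np.load("pics/scene0.npy"); vs,us=np.mgrid[148:168,326:346]; uv=np.c_[us.ravel(),vs.ravel()];Q=by_depth("scene",uv,D);k=(Q[:,2]>.029)&(Q[:,2]<.042);print(k.sum(),Q[k].mean(0))
st=read_state(); R=st["tcp_rot"]; ya=np.arctan2(R[1,1],R[0,1]); print("turn",yaw+np.pi/2-ya)
E
```

```text
[[133.3, 206.4], [150.8, 202.9], [156.7, 232.9], [139.3, 236.4]] centre [0.56873445 0.3221592  0.006     ] [np.float64(0.08818147449227182), np.float64(0.05019523950565506), np.float64(0.0882172098958022), np.float64(0.04959351797444922)]
yaw 0.2202178032009307 grip from glass [0.48676306 0.30381006]
[145 238   7  14  73] block top [[0.49441971 0.30274966 0.034     ]]
[[ 30  38  36  31  30  30  34  36  31  31]
 [ 34  36  33  34 129 142  79  27  31  39]
 [ 34  33  32  57 214 245 243 213  76  33]
 [ 31  34  30  55 138 157 195 189  62  35]
 [ 36  38  28  66 127 133 129 117  41  34]
 [ 32  33  30  82 136 134 131 118  92  31]
 [ 36  35  35  47  96 130 132 216 248 204]
 [ 37  31  35  33  30  48  84 121 191 232]
 [ 37  35  35  35  35  33  32  26  43  95]
 [ 32  38  36  31  34  37  36  35  28  66]]
30 [0.48986748 0.30053694 0.03374121]
turn 0.6450255123339257
```

```bash
python3 -m crank '[[[3,-2.5,0,0,0,0.08,0.5],[6,-5,-2,0,0,0.16,0.5],[9,-8,-4,0,0,0.24,0.5],[12,-10.5,-6,0,0,0.32,0.5],[15,-13,-8,0,0,0.4,0.5],[18,-15.5,-10,0,0,0.48,0.5],[21,-18,-12,0,0,0.56,0.5],[23.5,-20.5,-14,0,0,0.645,0.5],[25.3,-22,-15,0,0,0.645,0.5],[25.3,-22,-15,0,0,0.645,0.5],[25.3,-22,-15,0,0,0.645,0.5]]]' 15; python3 - <<'E'
from h import *
p,d=get_image("scene"); cv2.imwrite("pics/s2.png",p[90:240,240:440]); q,_=get_image("top"); cv2.imwrite("pics/t2.png",q)
im=np.hstack([cv2.resize(p[110:210,260:400],(420,300)),cv2.resize(q[195:275,110:200],(338,300))]);cv2.imwrite("pics/c2.png",im)
print(read_state()["tcp_rot"].round(4).tolist())
E
```

```text
t: 1.2
tcp_pos: [0.4892, 0.3034, 0.0824]
tcp_rot: [[-0.976, -0.217, -0.001], [-0.217, 0.976, -0.002], [0.002, -0.001, -1.0]]
contact_force: [-0.3, 0.5, -0.6]
width: 0.501
[[-0.9756, -0.2194, 0.0004], [-0.2194, 0.9756, -0.0012], [-0.0001, -0.0012, -1.0]]
```

View pics/c2.png

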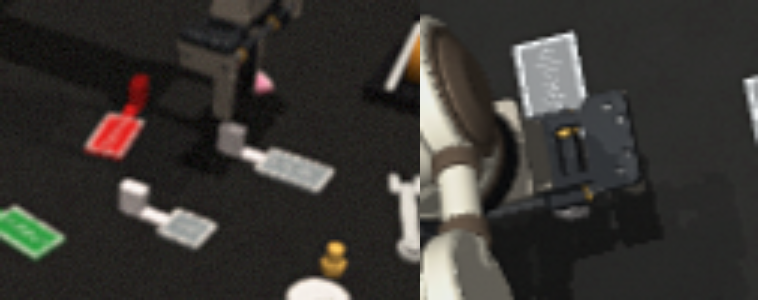

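The crop shows the gripper above the long scale's block, scene crop (232,135), and the fingers straddle it. Now I'll descend and grip.

```bash
python3 -m crank '[[[0,0,-2,0,0,0,0.5],[0,0,-4,0,0,0,0.5],[0,0,-5,0,0,0,0.5],[0,0,-5.4,0,0,0,0.5],[0,0,-5.4,0,0,0,0.5],[0,0,-5.4,0,0,0,0],[0,0,-5.4,0,0,0,0],[0,0,-5.4,0,0,0,0],[0,0,-5.4,0,0,0,0],[0,0,-5.4,0,0,0,0]]]' 25
```

```text
t: 2.3
tcp_pos: [0.4895, 0.3045, 0.0297]
tcp_rot: [[-0.976, -0.219, 0.001], [-0.219, 0.976, -0.001], [-0.001, -0.001, -1.0]]
contact_force: [0.0, 0.3, 2.5]
width: 0.171
```

```bash
python3 -m crank '[[[0,0,1,0,0,0,0],[0,0,3,0,0,0,0],[0,0,6,0,0,0,0],[0,-2,9,0,0,0,0],[0,-5,10,0,0,0,0],[0,-9,10,0,0,-0.05,0],[0,-13,10,0,0,-0.1,0],[0,-17,10,0,0,-0.15,0],[0,-21,10,0,0,-0.2,0],[0,-25,10,0,0,-0.25,0],[0,-28,10,0,0,-0.3,0],[0,-30,10,0,0,-0.3,0]]]'
```

```text
t: 3.5
tcp_pos: [0.4893, 0.0024, 0.1303]
tcp_rot: [[-0.997, 0.082, 0.001], [0.082, 0.997, -0.002], [-0.001, -0.002, -1.0]]
contact_force: [-0.4, -0.1, -0.6]
width: 0.176
```

```bash
python3 - <<'E'
from h import *
z=np.load("stage.npz");s=read_state();R=s["tcp_rot"];t=z["O"]+z["R"].T@[-.194,0]
print(s["tcp_pos"],"yaw",np.arctan2(R[1,1],R[0,1])-np.pi/2,"to go cm",(t-s["tcp_pos"][:2])*100,s["width"])
E
```

```text
[0.48930063 0.00240716 0.13032584] yaw -0.08184199456438757 to go cm [  2.00461103 -15.66222073] 0.17608924255065816
```

```bash
python3 -m crank '[[[0.4,-3,0,0,0,-0.04,0],[0.8,-6,0,0,0,-0.08,0],[1.2,-9,-1,0,0,-0.12,0],[1.6,-12,-2,0,0,-0.16,0],[2,-14.5,-3,0,0,-0.178,0],[2,-15.6,-4,0,0,-0.178,0],[2,-15.6,-4.5,0,0,-0.178,0],[2,-15.6,-4.5,0,0,-0.178,0],[2,-15.6,-4.5,0,0,-0.178,0]]]'
python3 - <<'E'
from h import *
s=read_state();R=s["tcp_rot"];print(s["tcp_pos"],"yaw",np.arctan2(R[1,1],R[0,1])-np.pi/2,R[:,2])
q,d=get_image("top"); p,e=get_image("scene"); cv2.imwrite("pics/t3.png",q);cv2.imwrite("pics/s3.png",p); np.save("pics/t3.npy",d);np.save("pics/s3.npy",e)
cv2.imwrite("pics/c3.png",np.hstack([cv2.resize(q[120:250,280:370],(402,580),interpolation=cv2.INTER_CUBIC),cv2.resize(p[200:310,210:285],(396,580),interpolation=cv2.INTER_CUBIC)]))
E
```

```text
t: 4.4
tcp_pos: [0.5092, -0.1524, 0.0855]
tcp_rot: [[-0.967, 0.256, 0.001], [0.256, 0.967, -0.001], [-0.001, -0.001, -1.0]]
contact_force: [-0.3, 0.3, -0.9]
width: 0.173
[ 0.50919949 -0.15239843  0.08547066] yaw -0.2584464290620423 [ 5.98262414e-04 -1.34967600e-03 -9.99998910e-01]
```

View pics/c3.png

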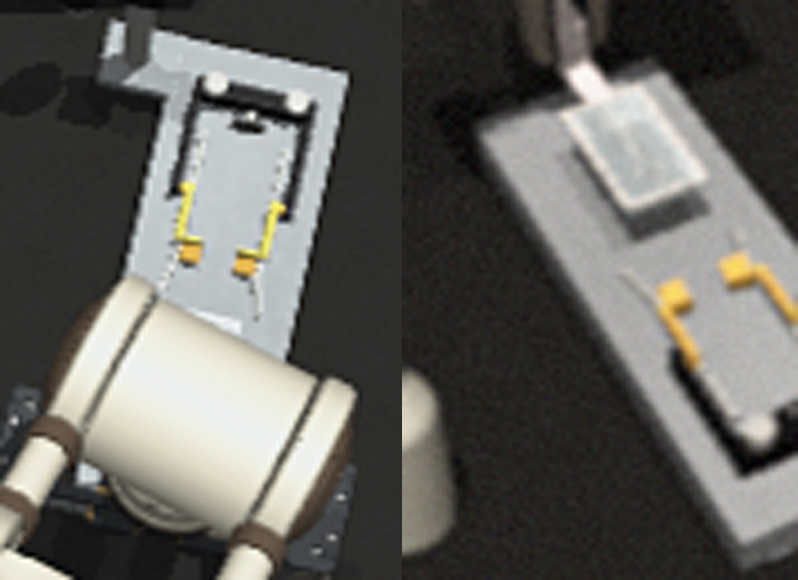

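The scene crop shows the glass flat over the bed ahead of the rails, with corners at crop (562,112), (645,80), (705,180), (632,212). I'll check its alignment, using the bed corners and rail mouths to measure the scene camera's bias.

```bash
python3 - <<'E'
from h import *
z=np.load("stage.npz");O,R=z["O"],z["R"]
px=lambda q:((np.array(q)-[402,0])/[5.28,5.273]+[210,200]-.4)
st=lambda q,h:np.round((on_z("scene",px(q),h)[:,:2]-O)@R.T*1000,1).tolist()
print("bed corners",st([(482,128),(658,68)],.03),"rails",st([(628,272),(740,235)],.035))
print("glass",st([(562,112),(645,80),(705,180),(632,212)],.0615))
# finer: mask
p=cv2.imread("pics/scene0.png");p=cv2.imread("pics/s3.png");d=np.load("pics/s3.npy")
vs,us=np.mgrid[210:245,235:272];uv=np.c_[us.ravel(),vs.ravel()];Q=by_depth("scene",uv,d)
k=(Q[:,2]>.051)&(Q[:,2]<.075); X=(Q[k,:2]-O)@R.T
print("glass depth z",np.median(Q[k,2]),"x",np.percentile(X[:,0],[1,50,99]))
A=np.c_[X,np.ones(len(X))]; f=np.linalg.lstsq(A,Q[k,2],rcond=None)[0];print("tilts",f)
for a in np.arange(-.09,-.16,-.01):
  w=X[abs(X[:,0]-a)<.005]; w=w[abs(w[:,1])<.04]; print(round(a,2),np.round(np.percentile(w[:,1],[3,97])*1000,1),round(w[:,1].mean()*1000,1))
# front edge in top view
t=cv2.imread("pics/t3.png"); g=cv2.cvtColor(t,cv2.COLOR_BGR2GRAY)
print(g[186:200,318:340])
E
```

```text
bed corners [[-192.3, -52.7], [-188.4, 52.6]] rails [[-55.0, -30.3], [-49.7, 30.8]]
glass [[-151.2, -20.7], [-152.0, 28.4], [-70.1, 22.1], [-68.1, -20.0]]
glass depth z 0.06223019414852621 x [-0.18506637 -0.11439872 -0.07048583]
tilts [-0.02089175 -0.00168888  0.05983331]
-0.09 [-22.7  21.4] -0.5
-0.1 [-21.7  20.9] -1.5
-0.11 [-22.3  21.6] -1.1
-0.12 [-22.3  20.3] -2.0
-0.13 [-23.  22.] -1.1
-0.14 [-21.6  21.7] 0.7
-0.15 [-22.2  20.4] -0.9
-0.16 [-7.4  7.2] -0.7
[[193 193 193 192 191 192 192 193 192 191 191 194 195 193 192 192 193 192
  177 179 215 190]
 [184 196 196 194 192 192 193 193 193 192 192 193 192 192 190 192 194 194
  184 179 214 189]
 [171 169 181 193 190 191 191 191 190 190 189 190 190 189 189 191 193 193
  185 183 216 190]
 [190 179 171 184 209 216 203 189 186 186 189 189 190 189 189 191 192 194
  186 185 217 190]
 [203 197 187 178 175 195 230 241 231 222 201 195 187 188 190 190 192 194
  187 171 185 192]
 [213 209 203 196 186 177 177 193 224 241 240 241 235 225 205 200 190 192
  173 139 195 193]
 [220 217 213 207 201 194 184 176 174 183 215 231 231 231 239 234 200 191
  190 188 195 192]
 [225 223 220 217 213 208 202 194 184 174 177 205 228 228 236 235 189 191
  191 192 192 192]
 [230 228 226 223 220 217 213 207 201 193 183 176 179 193 217 229 189 192
  193 194 193 191]
 [232 231 229 227 225 223 220 217 213 206 201 192 182 173 170 184 190 192
  193 194 194 193]
 [234 233 232 231 229 226 225 222 219 217 213 207 200 192 182 172 163 171
  192 194 195 194]
 [236 234 234 233 232 230 229 227 224 221 219 217 212 206 200 191 181 172
  171 185 196 194]
 [237 237 236 235 234 233 231 230 228 226 225 222 219 217 213 206 199 189
  180 172 172 184]
 [238 237 237 236 236 234 234 233 231 230 229 227 225 221 219 216 211 206
  198 188 179 171]]
```

```bash
python3 -m crank '[[[0,0,-1,0,0,0,0],[0,0,-1.8,0,0,0,0],[0,0,-2.1,0,0,0,0],[0,0,-2.3,0,0,0,0],[0,0,-2.4,0,0,0,0],[0,0,-2.4,0,0,0,0]]]'; python3 - <<'E'
from h import *
s=read_state();print(s["tcp_pos"],s["contact_force"],s["moment"])
z=np.load("stage.npz");O,R=z["O"],z["R"]
print((on_z("top",[(334.4,193.2)],.0615)[:,:2]-O)@R.T)
E
```

```text
t: 5.1
tcp_pos: [0.5096, -0.1528, 0.0618]
tcp_rot: [[-0.967, 0.256, 0.001], [0.256, 0.967, -0.002], [-0.002, -0.002, -1.0]]
contact_force: [0.5, 0.4, -0.9]
width: 0.174
[ 0.50960834 -0.15277914  0.06184279] [ 0.53250171  0.4244706  -0.92428365] [ 0.0624346   0.07139923 -0.0106401 ]
[[-0.07472507 -0.02484098]]
```

```bash
for i in 1; do python3 -m crank '[[[0.03,0.13,-0.05,0,0,0,0],[0.03,0.13,-0.1,0,0,0,0],[0.03,0.13,-0.15,0,0,0,0],[0.03,0.13,-0.15,0,0,0,0]]]'; done
```

```text
t: 5.5
tcp_pos: [0.5099, -0.1515, 0.0603]
tcp_rot: [[-0.967, 0.256, 0.002], [0.256, 0.967, -0.002], [-0.002, -0.002, -1.0]]
contact_force: [0.0, -0.2, -0.3]
width: 0.172
```

```bash
python3 -m crank '[[[0,0,-0.05,0,0,0,0],[0,0,-0.1,0,0,0,0],[0,0,-0.1,0,0,0,0]]]';  python3 -m crank '[[[0,0,-0.05,0,0,0,0],[0,0,-0.05,0,0,0,0]]]'
```

```text
t: 5.8
tcp_pos: [0.51, -0.1515, 0.0597]
tcp_rot: [[-0.967, 0.256, 0.001], [0.256, 0.967, -0.002], [-0.002, -0.002, -1.0]]
contact_force: [-2.0, 2.2, 2.9]
width: 0.171
t: 6.0
tcp_pos: [0.51, -0.1515, 0.0597]
tcp_rot: [[-0.967, 0.256, 0.001], [0.256, 0.967, -0.002], [-0.002, -0.002, -1.0]]
contact_force: [-2.2, 1.7, 5.9]
width: 0.175
```

```bash
python3 -m crank '[[[0,0,0,0,0,0,0.4],[0,0,0,0,0,0,0.4],[0,0,0,0,0,0,0.4]]]';python3 - <<'E'
from h import *
s=read_state();print(s["tcp_pos"],s["contact_force"])
z=np.load("stage.npz");O,R=z["O"],z["R"]
p,d=get_image("scene"); q,_=get_image("top"); cv2.imwrite("pics/s4.png",p); cv2.imwrite("pics/t4.png",q)
cv2.imwrite("pics/c4.png",np.hstack([cv2.resize(q[165:215,300:360],(480,400),interpolation=cv2.INTER_CUBIC),cv2.resize(p[205:265,235:283],(320,400),interpolation=cv2.INTER_CUBIC)]))
vs,us=np.mgrid[205:255,235:276];uv=np.c_[us.ravel(),vs.ravel()];Q=by_depth("scene",uv,d)
X=(Q[:,:2]-O)@R.T
for a in np.arange(-.19,-.06,.02): 
  k=(abs(X[:,0]-a)<.01)&(abs(X[:,1])<.018);print(round(a,2),Q[k,2].mean(),k.sum())
E
```

```text
t: 6.3
tcp_pos: [0.51, -0.1516, 0.0596]
tcp_rot: [[-0.967, 0.256, 0.001], [0.256, 0.967, -0.002], [-0.002, -0.002, -1.0]]
contact_force: [-0.2, 0.1, 0.4]
width: 0.397
[ 0.51003624 -0.15157482  0.05955452] [-0.15746452  0.08035244  0.44008427]
-0.19 0.04903817643405746 100
-0.17 0.03550278411595789 69
-0.15 0.0355311778988218 55
-0.13 0.03642865388965975 60
-0.11 0.03620311559328829 68
-0.09 0.03622567356822594 72
-0.07 0.03293637331044043 86
```

View pics/c4.png

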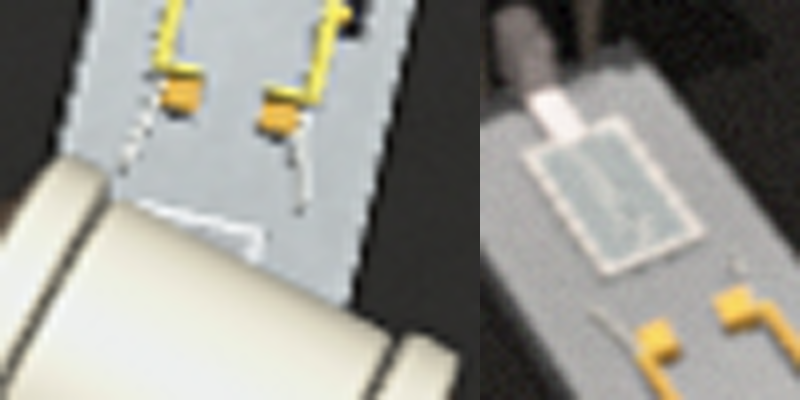

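```bash
python3 - <<'E'
from h import *
z=np.load("stage.npz");O,R=z["O"],z["R"]
f=lambda n,u,h:np.round((on_z(n,u,h)[:,:2]-O)@R.T*1000,1).tolist()
T=lambda q:np.array(q)/8+[300,165]-.44
S=lambda q:(np.array(q)-[480,0])/6.667+[235,205]-.42
print("top front L,R",f("top",T([(135,202),(265,232)]),.036),"mouth",f("top",T([(123,170),(300,210)]),.034))
print("scene glass",f("scene",S([(525,155),(617,115),(705,237),(608,275)]),.036),"mouth R,L",f("scene",S([(592,308),(737,260)]),.034))
E
```

```text
top front L,R [[-70.9, 24.5], [-70.9, -21.5]] mouth [[-60.3, 31.1], [-60.1, -31.7]]
scene glass [[-148.5, -19.8], [-151.2, 25.0], [-69.1, 24.8], [-69.6, -19.0]] mouth R,L [[-58.5, -31.7], [-53.1, 31.1]]
```

```bash
python3 -m crank '[[[0,0,0,0,0,0,0],[0,0,0,0,0,0,0],[0,0,0,0,0,0,0],[0,0,0,0,0,0,0],[0.43,-0.32,0,0,0,0,0],[0.92,-0.45,0,0,0,0,0],[1.40,-0.58,0,0,0,0,0],[1.88,-0.71,0,0,0,0,0],[2.37,-0.83,0,0,0,0,0],[2.37,-0.83,0,0,0,0,0]]]' 25; cat > st.py <<'E'
from h import *
z=np.load("stage.npz");O,R=z["O"],z["R"];s=read_state();q=s["tcp_rot"]
print("stage mm",np.round(R@(s["tcp_pos"][:2]-O)*1000,2),"z",s["tcp_pos"][2].round(4),"F stage",np.round(R@s["contact_force"][:2],2),s["contact_force"][2].round(2),"M",s["moment"].round(2),"yaw",round(np.arctan2(q[1,1],q[0,1])-np.pi/2+.2604,4))
E
python3 st.py
```

```text
t: 7.4
tcp_pos: [0.5345, -0.1601, 0.0596]
tcp_rot: [[-0.967, 0.255, 0.002], [0.255, 0.967, -0.002], [-0.003, -0.002, -1.0]]
contact_force: [0.1, -0.3, -0.6]
width: 0.173
stage mm [-168.22    0.77] z 0.0596 F stage [ 0.15 -0.32] -0.64 M [ 0.01  0.04 -0.02] yaw 0.0021
```

```bash
python3 -m crank '[[[0.47,-0.18,0,0,0,0,0],[0.95,-0.31,0,0,0,0,0],[1.44,-0.44,0,0,0,0,0],[1.44,-0.44,0,0,0,0,0]]]'; python3 st.py; python3 - <<'E'
from h import *
p,d=get_image("scene"); q,_=get_image("top"); cv2.imwrite("pics/s5.png",p)
cv2.imwrite("pics/c5.png",np.hstack([cv2.resize(q[150:205,300:360],(436,400),interpolation=cv2.INTER_CUBIC),cv2.resize(p[215:275,240:294],(360,400),interpolation=cv2.INTER_CUBIC)]))
E
```

```text
t: 7.8
tcp_pos: [0.5491, -0.1646, 0.0595]
tcp_rot: [[-0.967, 0.255, 0.002], [0.255, 0.967, -0.002], [-0.002, -0.002, -1.0]]
contact_force: [-1.3, -0.5, 2.1]
width: 0.174
stage mm [-152.88    0.23] z 0.0595 F stage [-1.16 -0.84] 2.12 M [0.11 0.21 0.03] yaw 0.0022
```

View pics/c5.png

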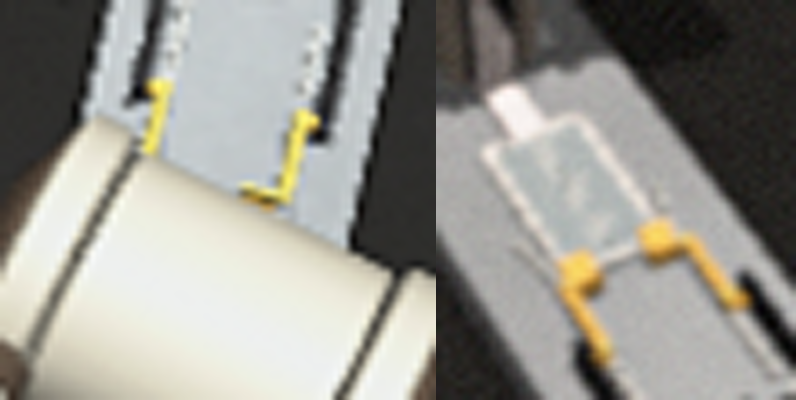

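The scene crop shows the glass centred between the rails, with its front edge just reaching the clip pads at (580,270) and (660,240). Next is a slow push while I watch the force.

```bash
python3 -m crank '[[[0.19,-0.05,0,0,0,0,0],[0.39,-0.10,0,0,0,0,0],[0.58,-0.15,0,0,0,0,0],[0.58,-0.15,0,0,0,0,0]]]' >/dev/null; python3 st.py; python3 -m crank '[[[0.19,-0.05,0,0,0,0,0],[0.39,-0.10,0,0,0,0,0],[0.58,-0.15,0,0,0,0,0],[0.58,-0.15,0,0,0,0,0]]]'>/dev/null; python3 st.py
```

```text
stage mm [-148.25    0.41] z 0.0595 F stage [-7.53  0.  ] 6.54 M [ 0.32  1.08 -0.03] yaw 0.0024
stage mm [-142.99    0.52] z 0.0595 F stage [-4.79  0.28] 4.81 M [ 0.27  0.88 -0.01] yaw 0.0024
```

```bash
python3 -m crank '[[[0.19,-0.05,0.01,0,0,0,0],[0.39,-0.10,0.02,0,0,0,0],[0.58,-0.15,0.02,0,0,0,0],[0.77,-0.21,0.02,0,0,0,0],[0.97,-0.26,0.02,0,0,0,0],[0.97,-0.26,0.02,0,0,0,0]]]'>/dev/null; python3 st.py;  python3 -m crank '[[[0.29,-0.08,0,0,0,0,0],[0.58,-0.15,0,0,0,0,0],[0.87,-0.23,0,0,0,0,0],[1.16,-0.31,0,0,0,0,0],[1.45,-0.39,0,0,0,0,0],[1.93,-0.51,0,0,0,0,0],[1.93,-0.51,0,0,0,0,0]]]'>/dev/null; python3 st.py
```

```text
stage mm [-132.56    0.53] z 0.0595 F stage [-2.83 -0.14] -0.76 M [0.18 0.37 0.05] yaw 0.0024
stage mm [-111.54    0.48] z 0.0595 F stage [-0.45 -0.61] -1.78 M [ 0.11  0.18 -0.05] yaw 0.0024
```

```bash
python3 - <<'E'
from h import *
p,d=get_image("scene"); q,_=get_image("top"); cv2.imwrite("pics/s6.png",p)
cv2.imwrite("pics/c6.png",np.hstack([cv2.resize(q[125:205,300:370],(350,400),interpolation=cv2.INTER_CUBIC),cv2.resize(p[215:295,240:325],(425,400),interpolation=cv2.INTER_CUBIC)]))
z=np.load("stage.npz");O,R=z["O"],z["R"]
for n in("s3","s6"):
    p=cv2.imread(f"pics/{n}.png"); h=cv2.cvtColor(p,cv2.COLOR_BGR2HSV); m=(h[...,0]>12)&(h[...,0]<32)&(h[...,1]>150)&(h[...,2]>120); m[:215]=0;m[300:]=0;m[:,:240]=0;m[:,325:]=0
    dd=d if n=="s6" else np.load("pics/s3.npy"); v,u=np.where(m); Q=by_depth("scene",np.c_[u,v],dd); X=(Q[:,:2]-O)@R.T
    for sgn in(1,-1):
        k=(X[:,1]*sgn>0)&(abs(X[:,1])<.022); print(n,sgn,k.sum(),Q[k,2].mean().round(4),(X[k].mean(0)*1000).round(1))
E
```

```text
s3 1 13 0.0384 [-23.5  15.7]
s3 -1 9 0.0379 [-23.3 -18.6]
s6 1 14 0.0438 [-23.9  16.4]
s6 -1 12 0.0436 [-24.5 -18.2]
```

View pics/c6.png

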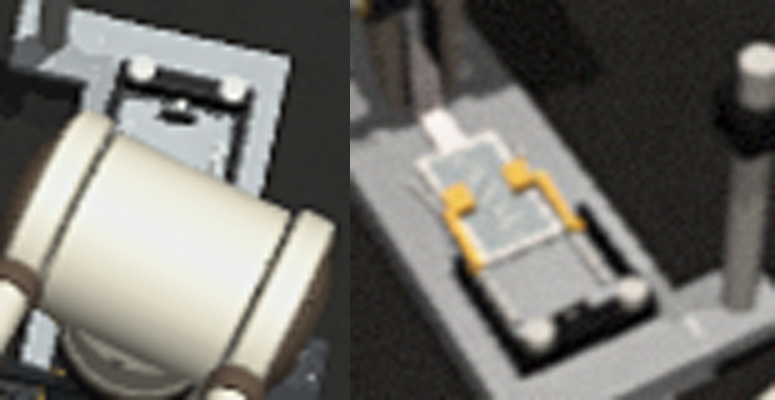

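Both clips are up by about 5.7 mm, pads at crop (458,197) and (517,172), so the glass is under them. I'll go on to about 8 mm short of the earliest possible buffer contact, then feel in small steps.

```bash
python3 -m crank '[[[0.39,-0.10,0,0,0,0,0],[0.77,-0.21,0,0,0,0,0],[1.16,-0.31,0,0,0,0,0],[1.55,-0.41,0,0,0,0,0],[1.93,-0.51,0,0,0,0,0],[2.32,-0.62,0,0,0,0,0],[2.71,-0.72,0,0,0,0,0],[3.09,-0.82,0,0,0,0,0],[3.28,-0.87,0,0,0,0,0],[3.28,-0.87,0,0,0,0,0],[3.28,-0.87,0,0,0,0,0]]]'>/dev/null; python3 st.py; python3 -m crank '[[[0.1,-0.03,0,0,0,0,0],[0.19,-0.05,0,0,0,0,0],[0.29,-0.08,0,0,0,0,0],[0.29,-0.08,0,0,0,0,0]]]'>/dev/null; python3 st.py
```

```text
stage mm [-77.14   0.52] z 0.0595 F stage [-1.44 -0.45] -0.01 M [ 0.15  0.43 -0.02] yaw 0.0022
stage mm [-74.1    0.52] z 0.0595 F stage [-4.07  0.69] 2.9 M [ 0.38  0.99 -0.  ] yaw 0.0022
```

```bash
python3 -m crank '[[[0,0,0.02,0,0,0,0],[0,0,0.02,0,0,0,0]]]'>/dev/null; python3 st.py; for i in 1 2; do python3 -m crank '[[[0.05,-0.01,0,0,0,0,0],[0.1,-0.03,0,0,0,0,0],[0.1,-0.03,0,0,0,0,0]]]'>/dev/null; python3 st.py; done
```

```text
stage mm [-74.13   0.52] z 0.0595 F stage [-3.5  -0.07] 1.07 M [0.22 0.84 0.03] yaw 0.0022
stage mm [-73.01   0.51] z 0.0595 F stage [-4.31  1.05] 3.52 M [0.31 0.93 0.  ] yaw 0.0022
stage mm [-71.89   0.51] z 0.0595 F stage [-4.41  0.82] 1.95 M [0.38 0.9  0.03] yaw 0.0022
```

```bash
for i in 1 2 3; do python3 -m crank '[[[0.05,-0.01,0,0,0,0,0],[0.1,-0.03,0,0,0,0,0],[0.1,-0.03,0,0,0,0,0]]]'>/dev/null; python3 st.py; done
```

```text
stage mm [-70.71   0.48] z 0.0595 F stage [-4.49 -0.13] 2.26 M [0.32 0.94 0.06] yaw 0.0022
stage mm [-69.56   0.47] z 0.0595 F stage [-4.67  0.21] 2.69 M [0.26 0.95 0.03] yaw 0.0022
stage mm [-68.4    0.39] z 0.0595 F stage [-4.56  0.8 ] 2.51 M [ 0.33  0.94 -0.02] yaw 0.0022
```

```bash
for i in 1 2 ; do python3 -m crank '[[[0.05,-0.01,0,0,0,0,0],[0.1,-0.03,0,0,0,0,0],[0.1,-0.03,0,0,0,0,0]]]'>/dev/null; python3 st.py; done
```

```text
stage mm [-67.26   0.36] z 0.0595 F stage [-3.9   0.02] 1.67 M [0.37 0.94 0.04] yaw 0.0021
stage mm [-66.12   0.37] z 0.0595 F stage [-3.59 -0.29] 2.16 M [ 0.28  0.96 -0.02] yaw 0.0021
```

```bash
for i in 1 2 ; do python3 -m crank '[[[0.05,-0.01,0,0,0,0,0],[0.1,-0.03,0,0,0,0,0],[0.1,-0.03,0,0,0,0,0]]]'>/dev/null; python3 st.py; done
```

```text
stage mm [-65.32   0.35] z 0.0595 F stage [-5.53  0.62] 2.56 M [ 0.34  1.14 -0.07] yaw 0.0022
stage mm [-64.77   0.32] z 0.0595 F stage [-6.54  0.2 ] 3.67 M [0.4  1.31 0.04] yaw 0.0022
```

Buffer contact shows at TCP x of about -66. I'll go in finer steps and watch the pad height for the snap.

```bash
cat > clip.py <<'E'
from h import *
p,d=get_image("scene");z=np.load("stage.npz");O,R=z["O"],z["R"]
h=cv2.cvtColor(p,cv2.COLOR_BGR2HSV); m=(h[...,0]>12)&(h[...,0]<32)&(h[...,1]>150)&(h[...,2]>120); m[:215]=0;m[300:]=0;m[:,:240]=0;m[:,325:]=0
v,u=np.where(m); Q=by_depth("scene",np.c_[u,v],d); X=(Q[:,:2]-O)@R.T
for s in(1,-1):
    k=(X[:,1]*s>0)&(abs(X[:,1])<.022); print("pad",s,k.sum(),Q[k,2].mean().round(4),(X[k].mean(0)*1000).round(1))
E
python3 clip.py; python3 -m crank '[[[0.08,-0.02,0,0,0,0,0],[0.08,-0.02,0,0,0,0,0]]]'>/dev/null; python3 st.py; python3 clip.py
```

```text
pad 1 15 0.0437 [-24.1  15.9]
pad -1 13 0.043 [-24.6 -18.3]
stage mm [-64.53   0.34] z 0.0595 F stage [-7.46  0.27] 3.89 M [ 0.36  1.3  -0.01] yaw 0.0023
pad 1 14 0.0436 [-23.5  15.8]
pad -1 16 0.043 [-26.1 -17.8]
```

```bash
python3 -m crank '[[[0.09,-0.02,0,0,0,0,0],[0.09,-0.02,0,0,0,0,0]]]'>/dev/null; python3 st.py; python3 clip.py
```

```text
stage mm [-63.81   0.36] z 0.0595 F stage [-6.75 -0.5 ] 3.84 M [ 0.24  1.17 -0.04] yaw 0.0024
pad 1 8 0.0391 [-24.7  16. ]
pad -1 8 0.0383 [-25.9 -18.5]
```

Both pads dropped to 39.1 and 38.3 mm, their unloaded heights, so both clips have snapped. I'll stop, relax and release.

```bash
python3 -m crank '[[[-0.06,0.02,0,0,0,0,0],[-0.06,0.02,0,0,0,0,0.1],[-0.06,0.02,0,0,0,0,0.4],[-0.06,0.02,0,0,0,0,0.4],[-0.06,0.02,0,0,0,0,0.4]]]'; python3 st.py; python3 clip.py
```

```text
t: 15.55
tcp_pos: [0.6353, -0.1875, 0.0598]
tcp_rot: [[-0.967, 0.255, 0.0], [0.255, 0.967, -0.001], [-0.001, -0.001, -1.0]]
contact_force: [0.6, -0.5, 0.9]
width: 0.39
stage mm [-63.73   0.29] z 0.0598 F stage [ 0.69 -0.32] 0.85 M [ 0.    0.03 -0.03] yaw 0.0023
pad 1 8 0.0392 [-24.6  16. ]
pad -1 5 0.0395 [-23.  -18.2]
```

Now straight up and back towards the robot, followed by a check.

```bash
python3 -m crank '[[[0,0,1,0,0,0,0.4],[0,0,3,0,0,0,0.4],[0,0,6,0,0,0,0.4],[0,0,10,0,0,0,0.4],[-4,1,14,0,0,0,0.4],[-8,4,16,0,0,0,0.4],[-12,8,16,0,0,0,0.4],[-15,12,16,0,0,0,0.4],[-18,16,16,0,0,0,0.4],[-20,20,16,0,0,0,0.4],[-20,20,16,0,0,0,0.4],[-20,20,16,0,0,0,0.4]]]'; python3 clip.py; python3 - <<'E'
from h import *
p,d=get_image("scene"); q,e=get_image("top"); cv2.imwrite("pics/t7.png",q); cv2.imwrite("pics/s7.png",p)
cv2.imwrite("pics/c7.png",np.hstack([cv2.resize(q[120:230,290:362],(375,573),interpolation=cv2.INTER_CUBIC),cv2.resize(p[205:300,240:310],(422,573),interpolation=cv2.INTER_CUBIC)]))
E
```

```text
t: 16.8
tcp_pos: [0.4351, 0.0134, 0.2207]
tcp_rot: [[-0.968, 0.253, 0.002], [0.253, 0.968, -0.002], [-0.003, -0.002, -1.0]]
contact_force: [0.6, -0.4, 0.2]
width: 0.398
pad 1 8 0.0389 [-25.1  16.6]
pad -1 6 0.0394 [-24.3 -18.5]
```

View pics/c7.png

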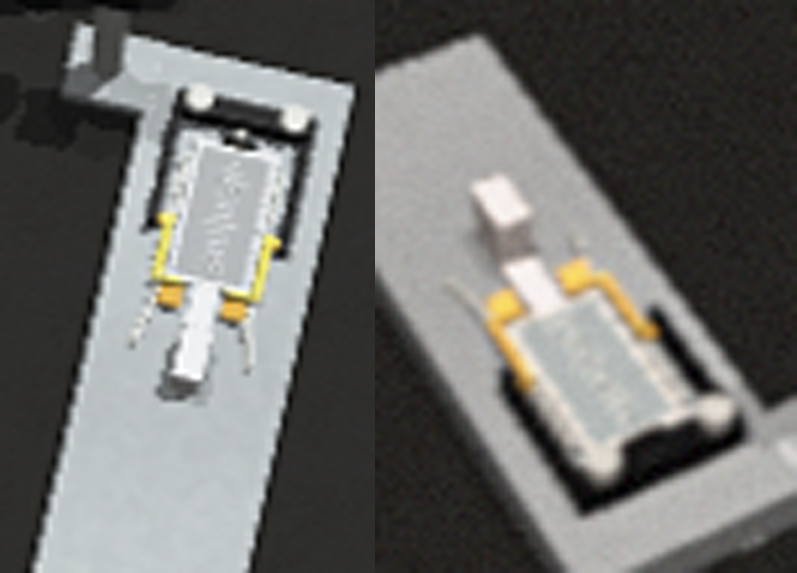

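The picture shows both clip pads, top crop (170,297) and (233,312), sitting behind the glass's rear edge. The glass is square between the rails, the block faces the robot and the gripper is clear.

```bash
python3 - <<'E'
from h import *
z=np.load("stage.npz");O,R=z["O"],z["R"]
u=np.array([(195,140),(283,162),(167,275),(257,297)])/[5.208,5.209]+[290,120]-.4
print(np.round((on_z("top",u,.036)[:,:2]-O)@R.T*1000,1).tolist())
print(finish_job())
E
```

```text
[[57.9, 23.1], [56.7, -25.8], [-19.0, 21.3], [-19.8, -28.1]]
the job is handed in; nothing more can be done
None
```

The long scale is loaded on the viewing stage with both clips snapped down behind its rear edge, and the job is handed in at about 17 s of the 61 s allowed. `finish_job()` gives no verdict, so these are my own checks.

**What I did:** I gripped the long scale by its block and set it flat on the bed before the rails. I let go and re-gripped it there so it sat square, then slid it in. The clips took about 7.5 N to enter. The buffer met the glass roughly 2 mm before the snap, with push peaking at about 7.5 N. I stopped at the snap, backed off slightly, released and withdrew.

**Last checks:**
- **Clips:** while riding, both pads stood about 5.7 mm above their starting height. They are now at 38.9 and 39.4 mm, against 38.4 and 37.9 mm at the start. That is within camera noise of fully down, and the picture shows both behind the rear edge.
- **Position:** the front edge is about 57 mm past the bed point, which puts the clip head at a setting of roughly -11 to -12 mm. The scale is square to the bed by eye.
- **Gripper:** it is clear of everything.

**Disagreements:**
- **Centre line:** in the last top view, corners picked by hand put the glass centre about 2 mm right of the bed's centre line. The arm's own reading at release was 0.3 mm left, and the rails allow only about 1.5 mm. I take the difference as picking and calibration error; both are inside the 4 mm limit.
- **Buffer travel:** I estimated it from force and position at about 2 mm, and never measured it directly.
- **Bystanders:** I did not re-measure them. Nothing I did went near them.

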